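# Function-check the emergency stop

## Task

Check the emergency stop of the packing station: push the red mushroom button straight down with a fingertip until it latches in, then push one of its ears sideways with a fingertip, clockwise seen from above, until the button springs up again, and then press the blue reset button fully in and let it go. Do not grip the mushroom to turn it, do not press the green start button, and leave the yellow station box and the cap, loupe and timer beside it where they stand.

Things in the scene. Friction and masses are not known exactly. Their poses are not given: they have to be found in the camera images.
- station: Loose stop station (2.4 kg): grey base, yellow lid, rubber feet, 120 (x) x 200 (y) x 60 mm high. Origin: centre of its underside, on the bench; z up. In its frame the lid top is at z = 60 mm, the mushroom's axis at x 0, y +42 mm, the blue button at x -28, y -62 mm, the green one at x +28, y -62 mm. Only its weight holds it: a hard sideways push slides it.
- stop_crown (a point): Top centre of the red mushroom's crown (crown 44 mm across, 9 mm above the rim and 8 mm above the ears; rim 60 mm across), on the button's axis, 106 mm above the bench with the button out and 98 mm with it in. Its x axis runs along the two ears (from front ear to back ear), z up; it rises, sinks and turns with the mushroom.
- ear_front (a point): Middle of the front ear (nearer the robot), 42 mm from the mushroom's axis. Each ear is a red bar 14 mm thick and 14 mm high that reaches to 50 mm from the axis. This point is 7 mm above the ear's underside; 91 mm above the bench with the button out, 83 mm in. Below the ear 24 mm (out) or 16 mm (in) are free down to the lid. For clockwise, push its -y face towards the station's +y.
- ear_back (a point): Middle of the back ear, like the front one on the other side of the axis. For clockwise, push its +y face towards the station's -y. The black collar round the mushroom's stem is 46 mm across and 10 mm high.
- stop_left_half: Rim and ear faces of the mushroom on its +y side (a half disc, 60 mm across, split along the ears); origin on the axis, at the rim's underside. Squeezing the mushroom or an ear between two fingers loads both halves.
- stop_right_half: The same on the -y side.
- stop_press (a joint): How far the mushroom is pressed in (m): 0 out, 0.008 fully in. An over-centre spring: about 4 to 5 N starts it, past the middle (0.004) it clicks in by itself and stays in. Pushing harder than that only presses on a hard stop.
- stop_turn (a joint): How far the mushroom is turned clockwise from above (rad): 0 at rest, hard stop at 0.65. A spring (0.04 Nm at 0, 0.12 Nm at 0.65) turns it back when let go. With the button in, turning lifts it: at about 0.35 rad it springs out.
- reset_button_top (a point): Top centre of the blue reset button, 28 mm across, 81 mm above the bench; round aluminium base 44 mm across and 12 mm high.
- reset_button (a joint): How far the blue button is pressed (m): 0 out, 0.005 fully in (about 5 N); springs back.
- start_button_top (a point): Top centre of the green start button, as large and high as the blue one, 56 mm behind it. Not to be pressed.
- start_button (a joint): How far the green button is pressed (m): 0 out, 0.005 fully in.
- red_cap: Loose red screw cap with a spout, 38 mm across, 34 mm high, standing behind the station; origin: centre of its underside. To be left alone.
- eye_loupe: Loose black loupe, 39 mm across, 37 mm high, standing behind the station; origin: centre of its underside. To be left alone.
- bench_timer: Loose white bench timer, 62 x 62 x 22 mm, beside the station on its -y side; origin: centre of its underside. To be left alone.

How it is judged:
On the way, in this order (a step that is already met when the one before it is completed fails the run):
1. the red mushroom is pressed in and latched (value of joint stop_press above 0.0065 m), for 0.2 s.
2. the mushroom is turned clockwise and has sprung out (value of joint stop_turn above 0.2 rad and value of joint stop_press below 0.002 m).
3. with the mushroom out, the blue reset button is pressed in (value of joint reset_button above 0.0038 m and value of joint stop_press below 0.002 m), for 0.05 s.
At the end, for the whole second after the job is handed in: The red mushroom is out (pressed in less than 2 mm) and turned back to rest (less than 0.1 rad), the blue and green buttons are out (less than 1 mm), the station rests within 20 mm of where it stood (25 mm at the blue button), and cap, loupe and timer are within 20 mm of where they stood (value of joint stop_press below 0.002 m and value of joint stop_turn below 0.1 rad and value of joint each of reset_button, start_button below 0.001 m and distance of each of station, red_cap, eye_loupe, bench_timer from where it was at the start of the episode below 0.02 m and distance of reset_button_top from where it was at the start of the episode below 0.025 m and linear speed of station below 0.02 m/s); the robot touches nothing.
It fails at once if the station box is lifted, tipped or shifted by more than 20 mm (distance of station from where it was at the start of the episode above 0.02 m or height (world z) of station above 0.01 m or angle between station's own z axis and vertical above 0.1 rad).
It fails at once if the mushroom is turned while gripped: squeezed from both sides (value of joint stop_turn above 0.08 rad and contact force between the fingers and stop_left_half above 2 N and contact force between the fingers and stop_right_half above 2 N).
It fails at once if the green start button is pressed (value of joint start_button above 0.0025 m).
It fails at once if the cap, loupe or timer is picked up or shoved by more than 20 mm (distance of any of red_cap, eye_loupe, bench_timer from where it was at the start of the episode above 0.02 m).
It also fails if it takes over 61 s, if anything falls off the work surface, if the arm or the gripper's body presses on something with over 40 N, if the wrist force passes 120 N, or if a joint passes its speed limit or range.

## Robot

A 6-joint arm with a two-finger parallel gripper is mounted at the origin on a cart in front of the work surface, level with it; the furniture and walls round the work are solid. World frame = base frame: x ahead of the robot, y to its left, z up, the work surface at z = 0. Lengths are in m, angles in rad, forces in N, time in s.
With the tool pointing down it reaches from about 0.375 to 0.9 m from the base axis. Payload 3.1 kg.
Tool frame: the origin (TCP) lies midway between the tips of the shut fingers; the grasp point (between the pads) lies 19 mm behind it (manip.hold_point_z is the distance from the TCP to the grasp point, in m); x points along the fingers, y is the direction in which the jaws open and shut, and the axes are right-handed (so a half turn about x gives the same grasp; the last joint's range is limited). The gripper opens to 85 mm and grips with 20 to 120 N. Pads are 22 mm wide; open, the fingers measure 114 mm over their backs; the gripper's body (76 mm by 85 mm) begins 54 mm behind the grasp point. The pads swing forward as they close: fully open they stand 13 mm farther back than shut.
Start: joints at [1.155, 0.527, 1.433, -0, 1.181, -0.178], TCP at [0.147, 0.608, 0.206] pointing down, gripper open.
Joint ranges: [-3.08, 3.08], [-0.75, 2.2], [0.22, 2.44], [-1.43, 4.57], [0, 2.65], [-2.85, 2.85]. Speed limits (rad/s): [2.79, 2.79, 3.14, 3.14, 3.14, 3.14].

## Interface

Orientations are given as a unit quaternion [x, y, z, w].
In Python, from station import manip, snapshot gives the robot as it stands.
- The arm moves only by the tool play_rows, never from a script. Its argument "series" is a list of rows, each a list of 4 numbers: the shift along the tool's x, y, z in m, then the turn about the tool's x in degrees. In form: [[tx, ty, tz, spin], ...]. A call has 1 to 20 rows; each row is the pose to reach, as a shift and turn from the pose measured when the call began, along the tool's axes at that moment; what a row does not reach only later rows make up. A row lasts 1/10 s, in which the tool goes at most 50 mm and 8.59 degrees, less where a joint would pass 70% of its speed; a pose out of reach is approached as far as the arm can. A call with a gripper value outside its range is refused whole. "claw" is the opening in per cent of the stroke, from 0 (shut) to 100 (fully open), set as the call begins (left out, the last holds). The fingers move at their own pace and stop on an object; "force" is the grip in N (left out, the last holds). Time passes only in rows, so rows that repeat a pose let the fingers close. It gives the time, the measured TCP pose, the force and the opening at its end, in the units of the state.
- manip.sense(): the state, without advancing time (a new reading comes with each control period).
- snapshot(name): name is "scene" or "top"; returns a dict with "image" (384x512x3 uint8, blue, green, red), "depth" (384x512 float32, m along the optical axis (not along the pixel's ray), 0 where there is no reading), "fov_y" (degrees; the focal length in pixels is half the picture's height over the tangent of half this angle, whatever the lens; pixels are square), "cx", "cy" (the principal point, pixels), "R" (3x3) and "t" (3): a world point X has camera coordinates R X + t. Camera axes: x right, y down, z forward; pixel columns grow to the right and rows downward; lengths in m; the calibration is good to about 2 mm. A picture is of the moment at which its call begins.
- manip.sign_off(): hands the job in, once; it reports no verdict.
The state is a dict: "t": time; "q": joint angles; "qd": joint speeds; "tau": joint torques, N m; "tcp_pos": TCP position; "tool_rot": TCP orientation; "force": force on the tool from outside, world axes, zero at the start; "ft_torque": the same for the moment, N m; "finger_gap": opening from 0.0 (shut) to 1.0 (fully open).
Only numpy, scipy, OpenCV 4.12 (cv2) and the standard library are available. Lean on these libraries where they do the work, as an engineer would, in place of code of your own. Each camera call takes 0.05 s, during which the arm holds its last target.

## Working session

There is one attempt and no reset: what is moved stays moved. The work goes in short steps, Python scripts to look and compute and a tool call to move; the robot and the scene stay as the last step left them, time stands still between calls to the robot, and variables do not carry over. Pictures are saved under pics/ and viewed, and the job is handed in when it is done.

Besides the shell and the picture viewer there is one more tool, called by a JSON object that holds its "api" and its "payload", one argument or row to a line. play_rows: Moves the arm, as the interface text tells. Its arguments: {"type":"object","properties":{"series":{"type":"array","items":{"type":"array","items":{"type":"number"}}},"claw":{"type":"number"},"force":{"type":"number"}},"required":["series"]}

```bash
ls; mkdir -p pics
python3 - <<'E'
from station import manip, snapshot
import cv2,pickle
print(manip.sense()); print(manip.hold_point_z)
d={}
for n in("scene","top"):
    s=snapshot(n); d[n]=s
    cv2.imwrite(f"pics/{n}0.png",s["image"]); print(n,s["fov_y"],s["cx"],s["cy"],s["R"],s["t"])
pickle.dump(d,open("d0.pkl","wb"))
E
```

```text
pics
{'t': 0.0, 'q': array([ 1.15550894e+00,  5.28446841e-01,  1.43389203e+00, -1.11826755e-05,
        1.18141703e+00, -1.78500694e-01]), 'qd': array([ 0.00118839,  0.00099921,  0.00025174, -0.0001912 ,  0.00057149,
       -0.00033071]), 'tau': array([-6.56656302e-04, -4.42353666e+01, -1.78022504e+01, -3.75453328e-04,
        8.70369229e-03,  2.69465581e-06]), 'tcp_pos': array([0.14627252, 0.60685172, 0.20524883]), 'tool_rot': array([ 0.08278732,  0.70237684, -0.08425219,  0.70193633]), 'force': array([-0.39970104, -0.33741074, -0.11539693]), 'ft_torque': array([-0.05046738, -0.02775106,  0.04544627]), 'finger_gap': 1.0022336432115109}
0.0187
scene 47.17872958604444 260.32645442603734 195.2238675113962 [[ 0.55422568 -0.83227315 -0.01246223]
 [-0.59860369 -0.38812836 -0.70073532]
 [ 0.57836625  0.39582545 -0.71331249]] [-0.19882155  0.49018336  0.49377209]
top 47.13001188048487 255.51038528921904 195.0820927527013 [[-0.01539506 -0.9998775  -0.00282451]
 [-0.99558749  0.0155904  -0.09253375]
 [ 0.09256645  0.00138749 -0.99570554]] [0.14885484 0.61113385 0.88307984]
```

View pics/scene0.png

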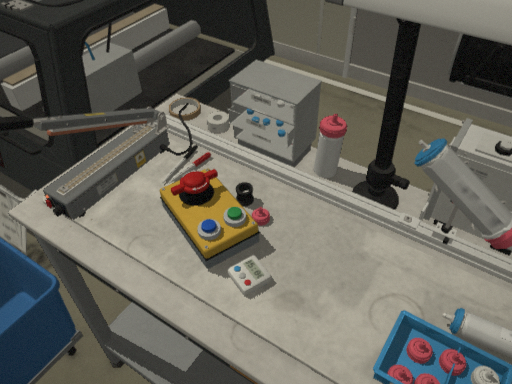

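View pics/top0.png

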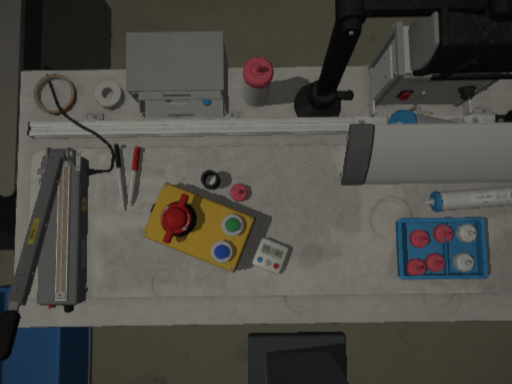

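The scene view shows the station, red mushroom at (197,183), blue button (208,228) and green (235,214). In the top view they are at (178,218), (222,252) and (233,225). I'll enlarge both.

```bash
cat > h.py <<'E'
import numpy as np,cv2,pickle
from scipy.spatial.transform import Rotation as Ro
def K(s):
    f=s["image"].shape[0]/2/np.tan(np.radians(s["fov_y"]/2)); return np.array([[f,0,s["cx"]],[0,f,s["cy"]],[0,0,1]])
def proj(s,X):
    c=s["R"]@np.array(X)+s["t"]; u=K(s)@c; return u[:2]/u[2]
def ray_z(s,uv,z):
    d=s["R"].T@np.linalg.inv(K(s))@np.array([*uv,1.]); o=-s["R"].T@s["t"]; return o+d*(z-o[2])/d[2]
def tri(a,ua,b,ub):
    P=[K(s)@np.c_[s["R"],s["t"]] for s in(a,b)]
    X=cv2.triangulatePoints(P[0],P[1],np.array(ua,float).reshape(2,1),np.array(ub,float).reshape(2,1))[:,0]; return X[:3]/X[3]
def deproj(s,uv):
    z=s["depth"][int(round(uv[1])),int(round(uv[0]))]
    return s["R"].T@(z*np.linalg.inv(K(s))@np.array([*uv,1.])-s["t"])
def crop(s,x0,y0,w,h,k,name):
    im=cv2.resize(s["image"][y0:y0+h,x0:x0+w],None,fx=k,fy=k,interpolation=cv2.INTER_CUBIC)
    im=cv2.convertScaleAbs(im,alpha=1.4)
    for i in range(0,w,10):
        cv2.line(im,(i*k,0),(i*k,6 if i%50 else 14),(255,255,255),1); 
        if i%20==0: cv2.putText(im,str(x0+i),(i*k,24),0,.4,(255,255,255),1)
    for i in range(0,h,10):
        cv2.line(im,(0,i*k),(6,i*k),(255,255,255),1)
        if i%20==0: cv2.putText(im,str(y0+i),(8,i*k+4),0,.4,(255,255,255),1)
    cv2.imwrite("pics/"+name,im)
E
python3 - <<'E'
from h import *
d=pickle.load(open("d0.pkl","rb"))
crop(d["top"],140,160,130,120,5,"topc.png"); crop(d["scene"],150,150,130,120,5,"scc.png")
for X in([0,0,0],[0.147,.608,.2]): print(proj(d["top"],X),proj(d["scene"],X))
E
```

```text
[329.71249966 499.72400856] [ 83.28028058 631.72126987]
[-35.6298524 482.3497212] [-146.28111188  212.15403023]
```

View pics/topc.png

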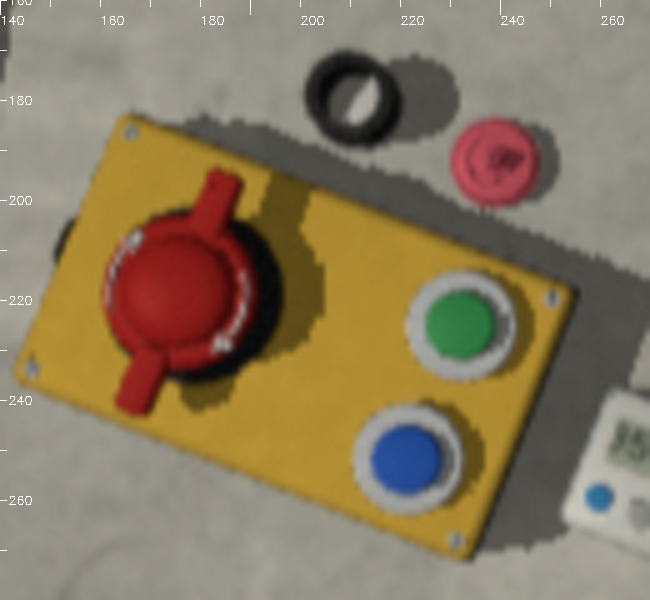

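View pics/scc.png

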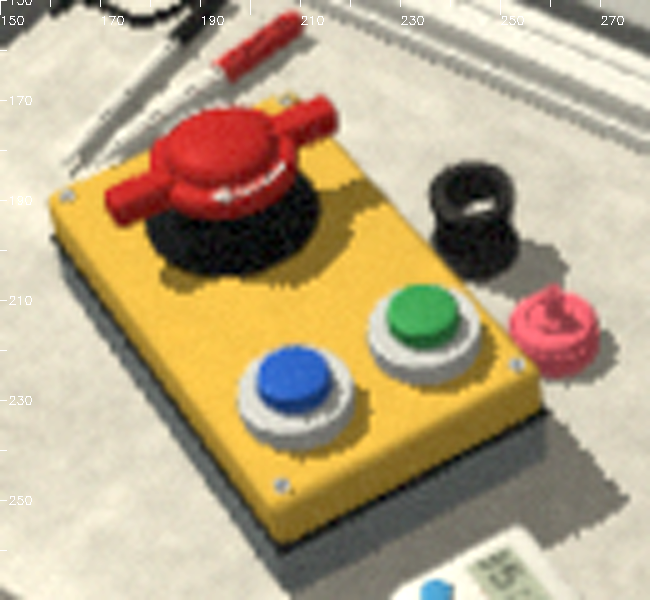

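Run:
```python
from h import *
np.set_printoptions(precision=4,suppress=True)
d=pickle.load(open("d0.pkl","rb"));T,S=d["top"],d["scene"]
ct=lambda u:(np.array(u)+.5)/5-.5+np.array([140,160]); cs=lambda u:(np.array(u)+.5)/5-.5+np.array([150,150])
pts={"blue":((407,459),(294,379)),"green":((460,325),(423,314)),"s_nearL":((32,368),(67,196)),"s_farL":((131,131),(288,100)),"s_farR":((552,298),(517,365)),"s_nearR":((456,539),(282,485)),"crown":((173,290),(220,135))}
for n,(a,b) in pts.items():
    print(n,tri(T,ct(a),S,cs(b)),"depth top",deproj(T,ct(a)),"dscene",deproj(S,cs(b)))
sc=np.mean([ray_z(T,ct(pts[n][0]),.06) for n in pts if n[0]=="s"],0);print("centre",sc)
L=np.mean([ray_z(T,ct(pts[n][0]),.06) for n in("s_nearL","s_farL")],0);R=np.mean([ray_z(T,ct(pts[n][0]),.06) for n in("s_nearR","s_farR")],0)
v=L-R;print("y axis",v,"yaw",np.degrees(np.arctan2(-v[0],v[1])))
th=np.arctan2(-v[0],v[1]);Rz=np.array([[np.cos(th),-np.sin(th)],[np.sin(th),np.cos(th)]])
for n,p in dict(mush=(0,.042),blue=(-.028,-.062),green=(.028,-.062)).items(): print(n,sc[:2]+Rz@np.array(p))
for n,a,z in(("crown",(173,290),.106),("blue",(407,459),.081),("green",(460,325),.081),("eft",(133,410),.091),("ebt",(225,175),.091)): print(n,ray_z(T,ct(a),z))
# depth-based map
ys,xs=np.mgrid[160:280,140:270]
P=np.array([deproj(T,(x,y)) for y,x in zip(ys.ravel(),xs.ravel())]).reshape(120,130,3)
im=T["image"][160:280,140:270].astype(int)
red=(im[...,2]>90)&(im[...,1]<50)&(P[...,2]>.075)&(P[...,2]<.115)
print(red.sum(), P[red].min(0),P[red].max(0))
e=P[red]; c=e[e[:,2]>.095]; print("crown mean",c.mean(0),c.max(0))
```

```text
blue [0.5003 0.2079 0.0777] depth top [0.5003 0.2078 0.0775] dscene [0.4967 0.2045 0.0834]
green [0.5518 0.1867 0.0784] depth top [0.5518 0.1866 0.0797] dscene [0.5506 0.1857 0.0802]
s_nearL [0.5376 0.3579 0.0609] depth top [0.5379 0.3578 0.0601] dscene [0.5368 0.3575 0.0618]
s_farL [0.632  0.3181 0.0617] depth top [0.6322 0.3192 0.0581] dscene [0.6325 0.3181 0.0614]
s_farR [0.5623 0.1511 0.0613] depth top [0.5625 0.151  0.0588] dscene [0.5626 0.1516 0.0607]
s_nearR [0.4683 0.1901 0.0615] depth top [0.4681 0.1902 0.059 ] dscene [0.4685 0.1905 0.061 ]
crown [0.5659 0.2934 0.1057] depth top [0.566  0.2935 0.1045] dscene [0.5664 0.2941 0.105 ]
centre [0.5501 0.2544 0.06  ]
y axis [0.0696 0.1677 0.    ] yaw -22.53855110278115
mush [0.5662 0.2932]
blue [0.5005 0.2079]
green [0.5522 0.1864]
crown [0.5659 0.2932 0.106 ]
blue [0.5005 0.2075 0.081 ]
green [0.5517 0.1865 0.081 ]
eft [0.521  0.3113 0.091 ]
ebt [0.6106 0.2761 0.091 ]
517 [0.5203 0.2687 0.0912] [0.6114 0.3209 0.1088]
crown mean [0.5657 0.2966 0.101 ] [0.6114 0.3184 0.1088]
```

Run:
```python
from h import *
np.set_printoptions(precision=4,suppress=True)
from station import manip
d=pickle.load(open("d0.pkl","rb"));T,S=d["top"],d["scene"]
A=Ro.from_quat(manip.sense()["tool_rot"]).as_matrix();print(A)
z=T["depth"];ys,xs=np.mgrid[0:384,0:512]
C=np.stack([(xs-T["cx"]),(ys-T["cy"]),0*xs+K(T)[0,0]],-1)/K(T)[0,0]*z[...,None]
P=(C-T["t"])@T["R"]; m=(z>0)
P2=[]
zz=S["depth"];C=np.stack([(xs-S["cx"]),(ys-S["cy"]),0*xs+K(S)[0,0]],-1)/K(S)[0,0]*zz[...,None]
Q=((C-S["t"])@S["R"])[zz>0]
Pt=np.r_[P[m],Q]
print("max height cells x rows .2-.8, y cols .0-.8 (mm)")
print("      ",[round(y,2) for y in np.arange(.8,0,-.05)])
for x in np.arange(.8,.1,-.05):
    r=[]
    for y in np.arange(.8,0,-.05):
        k=(abs(Pt[:,0]-x)<.025)&(abs(Pt[:,1]-y)<.025)
        r.append(int(1000*np.percentile(Pt[k,2],99)) if k.sum()>3 else None)
    print(round(x,2),r)
```

```text
[[-0.0008  0.2346  0.9721]
 [-0.0017  0.9721 -0.2346]
 [-1.     -0.0019 -0.0004]]
max height cells x rows .2-.8, y cols .0-.8 (mm)
       [np.float64(0.8), np.float64(0.75), np.float64(0.7), np.float64(0.65), np.float64(0.6), np.float64(0.55), np.float64(0.5), np.float64(0.45), np.float64(0.4), np.float64(0.35), np.float64(0.3), np.float64(0.25), np.float64(0.2), np.float64(0.15), np.float64(0.1), np.float64(0.05)]
0.8 [94, 69, 286, -7, 20, 25, 26, 22, 21, 186, 186, 186, 186, 130, 128, 417]
0.75 [94, 288, 287, -7, 21, 22, 30, 29, 21, 125, 126, 127, 125, 22, 22, 22]
0.7 [289, 288, 287, -7, 2, 112, 111, 16, 15, 2, 2, 2, 3, 2, 2, 2]
0.65 [288, 288, 287, -7, 3, 136, 135, 26, 13, 56, 60, 38, 38, 18, 2, 543]
0.6 [285, 285, 280, -6, 2, 161, 160, 5, 12, 61, 105, 97, 62, 55, 2, 541]
0.55 [-15, 115, 87, -7, 0, 185, 185, 2, 2, 62, 106, 99, 82, 73, 2, 2]
0.5 [-43, -132, None, -7, -604, 208, 208, 2, 2, 59, 97, 71, 82, 60, 22, 8]
0.45 [-801, -800, None, -8, 1, 232, 232, 2, 2, 2, 2, 8, 60, 20, 22, 2]
0.4 [-381, -383, -799, -8, 0, 259, 266, 1, 1, 1, 1, 1, 2, 2, 2, 2]
0.35 [-392, -386, -384, -8, -8, -7, 274, -7, -7, -8, -7, -7, -7, -7, -7, -7]
0.3 [-766, -388, -384, -798, -798, None, None, None, None, None, None, None, None, None, None, None]
0.25 [-798, -387, -383, -798, None, None, None, None, None, None, None, None, None, None, None, None]
0.2 [-799, -388, -383, -797, -798, -797, -798, -797, -798, -795, -799, -796, -798, -796, -796, -799]
0.15 [-803, -390, -384, -798, -796, -795, -798, -797, -798, -795, -797, -795, -708, -698, -698, -698]
```

{"api": "play_rows", "payload": {
  "claw": 0,
  "force": 40,
  "series": [
    [0,-0.028,0.016,0],
    [0,-0.056,0.032,0],
    [0,-0.085,0.048,0],
    [0,-0.113,0.064,0],
    [0,-0.141,0.08,0],
    [0,-0.169,0.096,0],
    [0,-0.186,0.126,0],
    [0,-0.203,0.156,0],
    [0,-0.22,0.186,0],
    [0,-0.236,0.216,0],
    [0,-0.253,0.246,0],
    [0,-0.27,0.275,0],
    [0,-0.27,0.275,5],
    [0,-0.27,0.275,9],
    [0,-0.27,0.275,9]
  ]
}}

```text
t: 1.6
tcp_pos: [0.3503, 0.2795, 0.2055]
tool_rot: [0.138, 0.694, -0.14, 0.693]
force: [-0.2, -0.2, -0.5]
finger_gap: -0.003
```

```bash
cat >> h.py <<'E'
def shift(dst):
    from station import manip
    s=manip.sense();A=Ro.from_quat(s["tool_rot"]).as_matrix()
    v=A.T@(np.array(dst)-s["tcp_pos"]); th=np.degrees(np.arctan2(-A[0,1],A[1,1]))
    print("t",round(s["t"],2),"tcp",s["tcp_pos"].round(4),"yaw(y)",th.round(2),"F",s["force"].round(2),"shift",v.round(4)); return v
E
python3 -c "
from h import *
shift([.566,.293,.15])"
```

```text
t 1.6 tcp [0.3503 0.2795 0.2055] yaw(y) -22.62 F [-0.16 -0.19 -0.46] shift [0.0551 0.0956 0.194 ]
```

{"api": "play_rows", "payload": {
  "series": [
    [0,0.016,0.032,0],
    [0,0.032,0.064,0],
    [0,0.048,0.097,0],
    [0,0.064,0.129,0],
    [0.01,0.08,0.162,0],
    [0.02,0.0956,0.194,0],
    [0.04,0.0956,0.194,0],
    [0.055,0.0956,0.194,0],
    [0.07,0.0956,0.194,0],
    [0.085,0.0956,0.194,0],
    [0.085,0.0956,0.194,0]
  ]
}}

```text
t: 2.7
tcp_pos: [0.5637, 0.2926, 0.1175]
tool_rot: [0.136, 0.696, -0.14, 0.691]
force: [-0.4, 0.3, 0.3]
finger_gap: 0.004
```

Run:
```python
from h import *
from station import snapshot
shift([.566,.2932,.106])
s=snapshot("scene");crop(s,130,80,160,130,5,"s1.png")
s=snapshot("top");crop(s,120,150,160,130,5,"t1.png")
```

```text
t 2.7 tcp [0.5637 0.2926 0.1175] yaw(y) -22.51 F [-0.4   0.28  0.32] shift [0.0114 0.0015 0.0019]
```

View pics/s1.png

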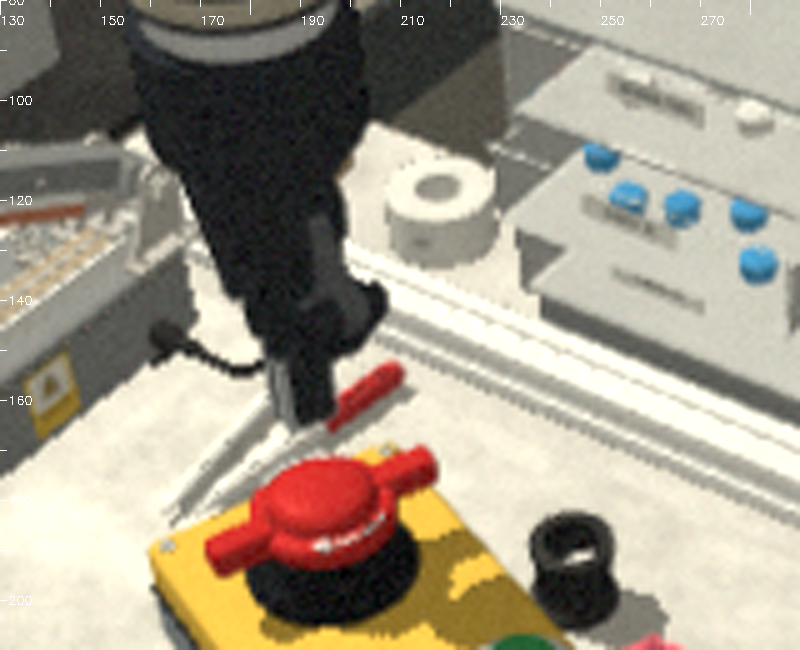

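The shut fingertips (about (191,164) in the scene view) stand just above the crown (194,175). Pressing.

{"api": "play_rows", "payload": {
  "series": [
    [0.006,0.0015,0.0019,0],
    [0.01,0.0015,0.0019,0],
    [0.012,0.0015,0.0019,0],
    [0.014,0.0015,0.0019,0],
    [0.016,0.0015,0.0019,0],
    [0.018,0.0015,0.0019,0],
    [0.019,0.0015,0.0019,0],
    [0.019,0.0015,0.0019,0]
  ]
}}

```text
t: 3.6
tcp_pos: [0.5678, 0.2937, 0.1007]
tool_rot: [0.137, 0.694, -0.139, 0.693]
force: [-0.1, 0.0, 0.1]
finger_gap: 0.002
```

Run:
```python
from h import *
shift([.566,.2932,.098])
```

```text
t 3.6 tcp [0.5678 0.2937 0.1007] yaw(y) -22.54 F [-0.08  0.05  0.14] shift [ 0.0027 -0.0012 -0.0015]
```

{"api": "play_rows", "payload": {
  "series": [
    [0.001,0,0,0],
    [0.002,0,0,0],
    [0.003,0,0,0],
    [0.004,0,0,0],
    [0.004,0,0,0]
  ]
}}

```text
t: 4.1
tcp_pos: [0.5677, 0.2937, 0.0965]
tool_rot: [0.137, 0.694, -0.139, 0.693]
force: [-0.2, 0.5, 0.5]
finger_gap: 0.004
```

Run:
```python
from h import *
shift([.566,.2932,.098])
```

```text
t 4.1 tcp [0.5677 0.2937 0.0965] yaw(y) -22.54 F [-0.2   0.5   0.52] shift [-0.0015 -0.0011 -0.0014]
```

Run:
```python
from h import *
from station import snapshot
s=snapshot("scene");crop(s,150,110,110,110,5,"s2.png")
```

```text
(no output)
```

View pics/s2.png

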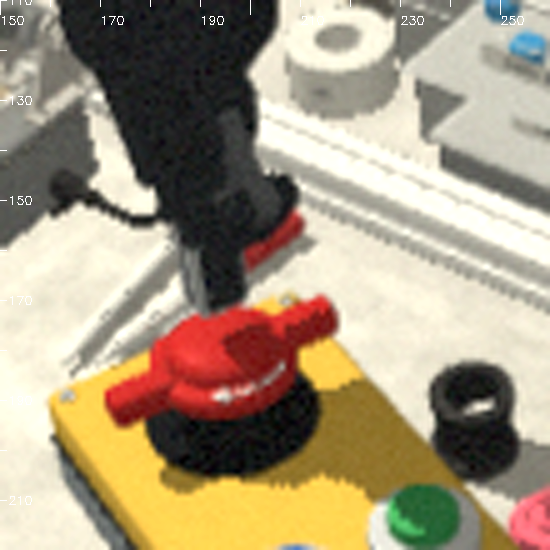

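Run:
```python
from h import *
from station import snapshot,manip
s=snapshot("scene");t=snapshot("top")
p=manip.sense()["tcp_pos"]
for z in(.0965,.106,.115): print(z,proj(s,[p[0],p[1],z]),proj(t,[p[0],p[1],z]))
print("crown",proj(s,[.566,.2932,.106]),proj(t,[.566,.2932,.106]))
crop(t,120,160,110,110,5,"t2.png")
```

```text
0.0965 [194.70430278 179.38118593] [174.88472648 216.81948353]
0.106 [194.12858733 175.86438402] [173.95219946 216.60112018]
0.115 [193.57476844 172.48133899] [173.04894423 216.38961121]
crown [193.74097217 176.49267244] [174.22632452 217.55727119]
```

View pics/t2.png

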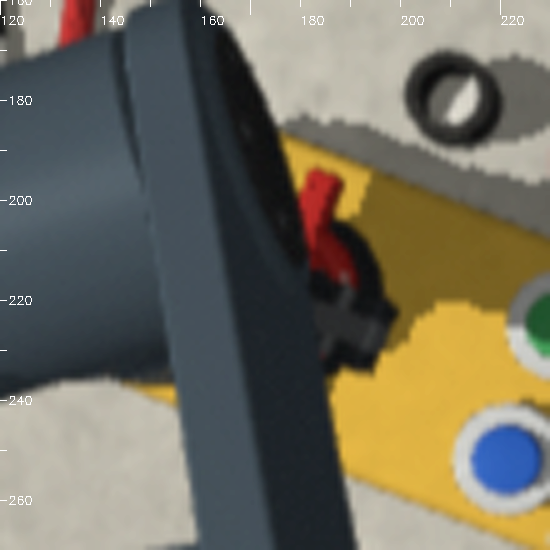

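Run:
```python
from h import *
from station import snapshot,manip
np.set_printoptions(precision=4,suppress=True)
s=snapshot("scene");print(manip.sense()["tcp_pos"],manip.sense()["finger_gap"],manip.sense()["force"])
for y in range(158,180,2):
    print(y,[(x,(deproj(s,(x,y))*1000).round().astype(int).tolist(),s["image"][y,x].tolist()) for x in(188,191,194,197)])
```

```text
[0.5678 0.2937 0.0967] 0.00010604850601389134 [-0.1758 -0.0191  0.276 ]
158 [(188, [551, 285, 168], [21, 20, 19]), (191, [545, 271, 179], [19, 18, 13]), (194, [541, 259, 188], [20, 24, 23]), (197, [543, 254, 188], [25, 27, 23])]
160 [(188, [556, 291, 157], [65, 71, 68]), (191, [547, 273, 172], [26, 26, 26]), (194, [542, 261, 182], [23, 24, 25]), (197, [555, 266, 169], [18, 18, 18])]
162 [(188, [555, 291, 152], [79, 83, 81]), (191, [547, 274, 167], [17, 17, 18]), (194, [563, 283, 150], [26, 23, 22]), (197, [566, 278, 151], [31, 33, 32])]
164 [(188, [555, 292, 147], [84, 89, 86]), (191, [558, 287, 147], [25, 22, 22]), (194, [562, 283, 147], [24, 25, 23]), (197, [568, 281, 143], [19, 18, 16])]
166 [(188, [556, 293, 141], [90, 93, 93]), (191, [559, 288, 141], [24, 23, 23]), (194, [560, 281, 144], [28, 25, 26]), (197, [566, 280, 140], [22, 22, 22])]
168 [(188, [557, 296, 134], [78, 79, 79]), (191, [557, 288, 137], [38, 37, 41]), (194, [560, 282, 138], [21, 18, 20]), (197, [566, 281, 135], [23, 23, 24])]
170 [(188, [557, 297, 128], [68, 71, 71]), (191, [560, 292, 128], [55, 58, 57]), (194, [558, 281, 135], [18, 17, 17]), (197, [566, 281, 129], [53, 56, 75])]
172 [(188, [649, 395, 4], [125, 135, 149]), (191, [556, 289, 128], [73, 77, 87]), (194, [565, 289, 121], [46, 51, 131]), (197, [581, 298, 104], [34, 38, 154])]
174 [(188, [566, 308, 105], [32, 38, 167]), (191, [569, 303, 105], [36, 40, 166]), (194, [572, 298, 105], [34, 39, 161]), (197, [577, 294, 103], [30, 34, 153])]
176 [(188, [561, 303, 106], [35, 41, 167]), (191, [564, 298, 107], [36, 41, 164]), (194, [569, 295, 104], [35, 39, 158]), (197, [570, 288, 106], [13, 19, 88])]
178 [(188, [558, 302, 104], [41, 44, 170]), (191, [560, 295, 106], [39, 41, 165]), (194, [562, 289, 107], [23, 28, 111]), (197, [566, 285, 106], [11, 16, 87])]
```

{"api": "play_rows", "payload": {
  "series": [
    [0.002,-0.0011,-0.0014,0],
    [0.004,-0.0011,-0.0014,0],
    [0.006,-0.0011,-0.0014,0],
    [0.008,-0.0011,-0.0014,0],
    [0.008,-0.0011,-0.0014,0]
  ]
}}

```text
t: 4.8
tcp_pos: [0.5658, 0.2931, 0.0883]
tool_rot: [0.137, 0.694, -0.139, 0.692]
force: [0.5, 0.3, -0.5]
finger_gap: 0.002
```

Run:
```python
from h import *
from station import snapshot
shift([.566,.2932,.098])
s=snapshot("scene");crop(s,150,110,110,110,5,"s3.png")
```

```text
t 4.8 tcp [0.5658 0.2931 0.0883] yaw(y) -22.54 F [ 0.46  0.31 -0.46] shift [-0.0097  0.0001  0.0001]
```

View pics/s3.png

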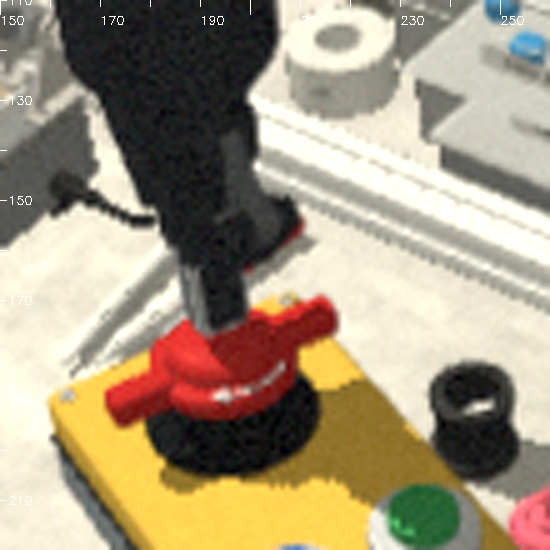

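{"api": "play_rows", "payload": {
  "series": [
    [0.001,0,0,0],
    [0.002,0,0,0],
    [0.003,0,0,0],
    [0.004,0,0,0],
    [0.004,0,0,0]
  ]
}}

```text
t: 5.35
tcp_pos: [0.5659, 0.2931, 0.0843]
tool_rot: [0.137, 0.694, -0.139, 0.692]
force: [-0.6, 0.3, -0.1]
finger_gap: 0.001
```

Run:
```python
from h import *
shift([.566,.2932,.098])
```

```text
t 5.35 tcp [0.5659 0.2931 0.0843] yaw(y) -22.54 F [-0.57  0.3  -0.12] shift [-0.0137  0.0001  0.0001]
```

{"api": "play_rows", "payload": {
  "series": [
    [0.001,0,0,0],
    [0.002,0,0,0],
    [0.003,0,0,0],
    [0.003,0,0,0]
  ]
}}

```text
t: 5.75
tcp_pos: [0.5657, 0.2931, 0.0811]
tool_rot: [0.137, 0.695, -0.139, 0.692]
force: [0.1, 0.9, 0.1]
finger_gap: 0.006
```

Run:
```python
from h import *
from station import snapshot
shift([.566,.2932,.098])
s=snapshot("scene");crop(s,150,110,110,110,5,"s4.png")
```

```text
t 5.75 tcp [0.5657 0.2931 0.0811] yaw(y) -22.54 F [0.09 0.86 0.08] shift [-0.0169  0.0002  0.0002]
```

View pics/s4.png

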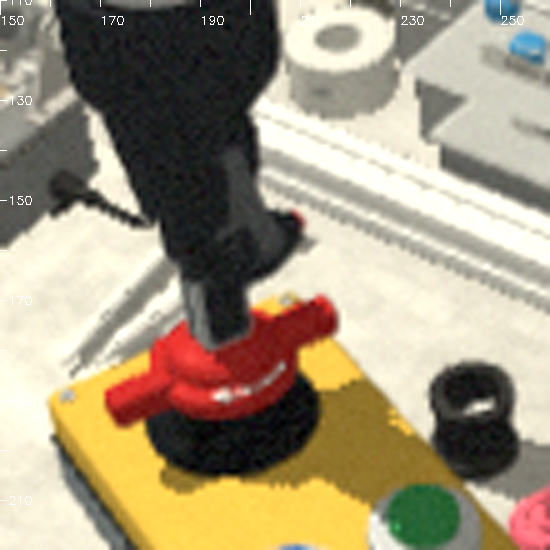

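{"api": "play_rows", "payload": {
  "series": [
    [0.001,0,0,0],
    [0.002,0,0,0],
    [0.003,0,0,0],
    [0.003,0,0,0]
  ]
}}

```text
t: 6.2
tcp_pos: [0.566, 0.2932, 0.0788]
tool_rot: [0.137, 0.694, -0.139, 0.693]
force: [0.0, 0.9, 2.4]
finger_gap: -0.001
```

Run:
```python
from h import *
shift([.566,.2932,.098])
d=pickle.load(open("d0.pkl","rb"))
for z in (.1,.106,.11):print(proj(d["scene"],[.557,.288,z]))
```

```text
t 6.2 tcp [0.566  0.2932 0.0788] yaw(y) -22.54 F [0.03 0.91 2.41] shift [-0.0192 -0.     -0.    ]
[193.20976923 182.37325123]
[192.83504712 180.14495847]
[192.58313954 178.64698485]
```

Contact at TCP z ≈ 0.079 (2.4 N), so the tips sit about 26 mm higher than the reported TCP. I take that as the working offset.

{"api": "play_rows", "payload": {
  "series": [
    [0.001,0,0,0],
    [0.002,0,0,0],
    [0.003,0,0,0],
    [0.004,0,0,0],
    [0.005,0,0,0],
    [0.006,0,0,0],
    [0.006,0,0,0]
  ]
}}

```text
t: 6.9
tcp_pos: [0.5658, 0.2931, 0.0728]
tool_rot: [0.137, 0.694, -0.139, 0.693]
force: [-0.7, -0.0, 2.5]
finger_gap: 0.003
```

Run:
```python
from h import *
shift([.566,.2932,.098])
```

```text
t 6.9 tcp [0.5658 0.2931 0.0728] yaw(y) -22.54 F [-0.72 -0.02  2.48] shift [-0.0252  0.0001  0.0001]
```

{"api": "play_rows", "payload": {
  "series": [
    [0.001,0,0,0],
    [0.002,0,0,0],
    [0.003,0,0,0],
    [0.003,0,0,0]
  ]
}}

```text
t: 7.3
tcp_pos: [0.566, 0.2931, 0.0726]
tool_rot: [0.137, 0.694, -0.139, 0.693]
force: [-3.8, -2.3, 15.4]
finger_gap: -0.003
```

Run:
```python
from h import *
from station import snapshot
shift([.566,.2932,.098])
s=snapshot("scene");crop(s,150,110,110,110,5,"s5.png")
```

```text
t 7.3 tcp [0.566  0.2931 0.0726] yaw(y) -22.52 F [-3.84 -2.31 15.44] shift [-0.0254 -0.     -0.    ]
```

View pics/s5.png

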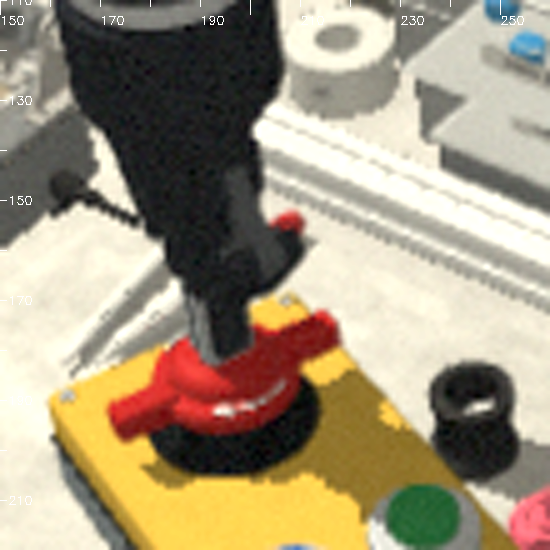

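{"api": "play_rows", "payload": {
  "series": [
    [-0.01,0,0,0],
    [-0.03,0,0,0],
    [-0.045,0,0,0],
    [-0.045,-0.019,-0.023,0],
    [-0.045,-0.038,-0.046,0],
    [-0.045,-0.038,-0.046,0],
    [-0.045,-0.038,-0.046,0]
  ]
}}

```text
t: 8.05
tcp_pos: [0.5093, 0.276, 0.1183]
tool_rot: [0.137, 0.694, -0.139, 0.693]
force: [0.7, 0.0, 0.3]
finger_gap: -0.002
```

Run:
```python
from h import *
from station import snapshot
shift([.509,.2757,.0475])
s=snapshot("scene");crop(s,150,110,110,110,5,"s6.png")
s=snapshot("top");crop(s,120,160,110,110,5,"t6.png")
```

```text
t 8.05 tcp [0.5093 0.276  0.1183] yaw(y) -22.51 F [0.69 0.01 0.34] shift [ 0.0708 -0.0002 -0.0001]
```

View pics/s6.png

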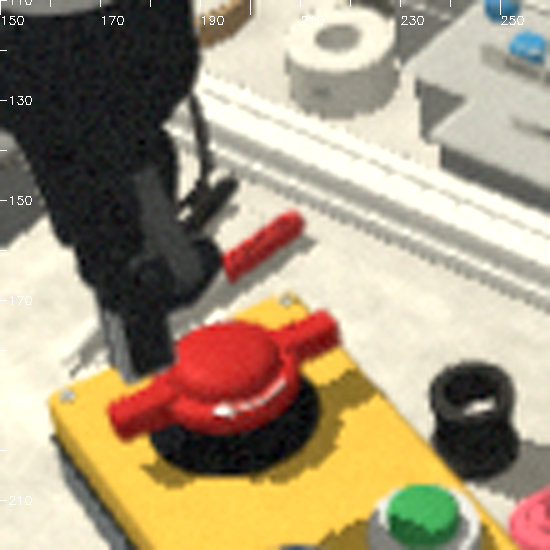

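View pics/t6.png

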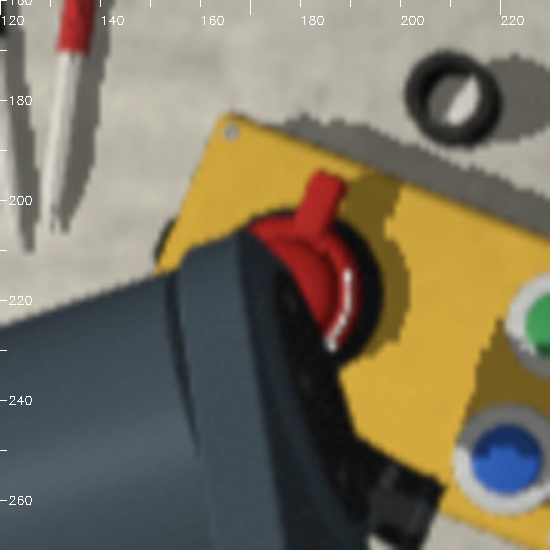

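Run:
```python
from h import *
d=pickle.load(open("d0.pkl","rb"));S=d["scene"]
for z in(.1183,.130,.144):print(proj(S,[.509,.276,z]))
s=__import__('station').snapshot("scene")
np.set_printoptions(suppress=True)
for y in range(166,188,2): print(y,[(x,(deproj(s,(x,y))*1000).round().astype(int).tolist()) for x in(172,175,178,181,184)])
```

```text
[180.33904704 192.77597062]
[179.4297809  188.27069022]
[178.31667163 182.75539706]
166 [(172, [495, 268, 199]), (175, [500, 266, 196]), (178, [481, 237, 224]), (181, [476, 224, 234]), (184, [482, 224, 230])]
168 [(172, [494, 268, 195]), (175, [487, 252, 208]), (178, [482, 239, 218]), (181, [476, 225, 229]), (184, [483, 226, 224])]
170 [(172, [494, 268, 190]), (175, [487, 253, 203]), (178, [483, 241, 212]), (181, [480, 231, 219]), (184, [491, 235, 209])]
172 [(172, [495, 270, 184]), (175, [488, 255, 197]), (178, [483, 242, 207]), (181, [487, 240, 205]), (184, [501, 247, 191])]
174 [(172, [498, 275, 174]), (175, [488, 255, 192]), (178, [486, 246, 199]), (181, [509, 264, 172]), (184, [518, 267, 163])]
176 [(172, [500, 278, 167]), (175, [502, 273, 168]), (178, [502, 265, 172]), (181, [508, 264, 168]), (184, [512, 261, 166])]
178 [(172, [501, 281, 160]), (175, [501, 273, 163]), (178, [501, 265, 168]), (181, [506, 263, 165]), (184, [511, 261, 161])]
180 [(172, [502, 283, 153]), (175, [501, 274, 158]), (178, [500, 265, 164]), (181, [508, 266, 157]), (184, [509, 260, 159])]
182 [(172, [606, 407, -1]), (175, [501, 275, 153]), (178, [501, 268, 156]), (181, [507, 267, 152]), (184, [510, 262, 152])]
184 [(172, [559, 353, 60]), (175, [498, 273, 151]), (178, [500, 267, 153]), (181, [509, 270, 144]), (184, [549, 306, 92])]
186 [(172, [554, 348, 61]), (175, [557, 343, 61]), (178, [562, 340, 59]), (181, [545, 311, 88]), (184, [548, 306, 87])]
```

Still latched after lifting, and the finger is at the ear's -y side. Lowering beside the ear.

{"api": "play_rows", "payload": {
  "series": [
    [0.02,0,0,0],
    [0.04,0,0,0],
    [0.055,0,0,0],
    [0.065,0,0,0],
    [0.0708,0,0,0],
    [0.0708,0,0,0],
    [0.0708,0,0,0]
  ]
}}

```text
t: 8.9
tcp_pos: [0.5113, 0.2762, 0.0477]
tool_rot: [0.138, 0.693, -0.139, 0.694]
force: [-0.1, 0.8, 0.1]
finger_gap: 0.002
```

Run:
```python
from h import *
from station import snapshot
shift([.509,.2757,.0475])
s=snapshot("scene");crop(s,140,130,110,110,5,"s7.png")
```

```text
t 8.9 tcp [0.5113 0.2762 0.0477] yaw(y) -22.53 F [-0.08  0.82  0.07] shift [ 0.0002 -0.0014 -0.0019]
```

View pics/s7.png

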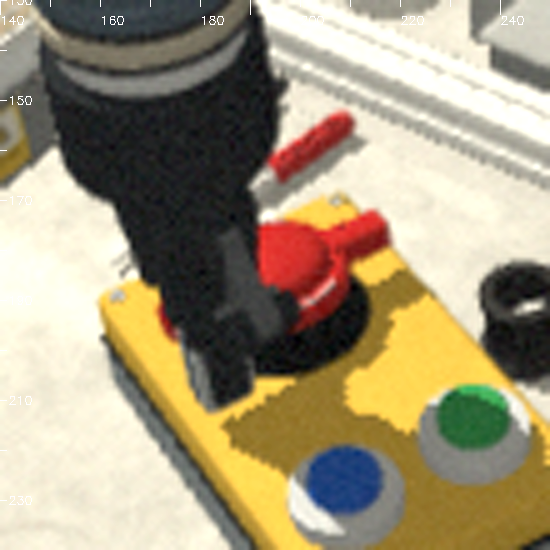

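{"api": "play_rows", "payload": {
  "series": [
    [0,0.003,-0.003,0],
    [0,0.006,-0.003,0],
    [0,0.009,-0.003,0],
    [0,0.012,-0.003,0],
    [0,0.014,-0.003,0],
    [0,0.016,-0.003,0],
    [0,0.018,-0.003,0],
    [0,0.02,-0.003,0]
  ]
}}

```text
t: 9.75
tcp_pos: [0.5157, 0.2956, 0.0478]
tool_rot: [0.137, 0.693, -0.139, 0.694]
force: [-0.9, -2.1, 1.7]
finger_gap: -0.0
```

Run:
```python
from h import *
from station import snapshot
shift([.509,.2757,.0475])
s=snapshot("scene");crop(s,140,130,110,110,5,"s8.png")
```

```text
t 9.75 tcp [0.5157 0.2956 0.0478] yaw(y) -22.52 F [-0.88 -2.09  1.67] shift [ 0.0004 -0.0209  0.0014]
```

View pics/s8.png

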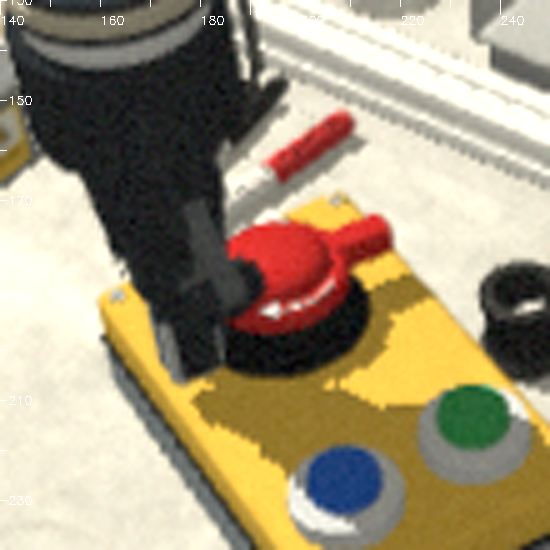

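Contact made (2.3 N against the push), and the back ear has turned slightly. Continuing in small steps.

{"api": "play_rows", "payload": {
  "series": [
    [0,0.002,0,0],
    [0,0.004,0,0],
    [0,0.006,0,0],
    [0,0.008,0,0],
    [0,0.008,0,0]
  ]
}}

```text
t: 10.3
tcp_pos: [0.5175, 0.3015, 0.048]
tool_rot: [0.136, 0.694, -0.14, 0.693]
force: [-2.4, -6.6, 5.0]
finger_gap: -0.003
```

Run:
```python
from h import *
from station import snapshot
shift([.509,.2757,.0475])
s=snapshot("scene");crop(s,140,130,110,110,5,"s9.png")
```

```text
t 10.3 tcp [0.5175 0.3015 0.048 ] yaw(y) -22.49 F [-2.43 -6.58  5.01] shift [ 0.0007 -0.0271  0.002 ]
```

View pics/s9.png

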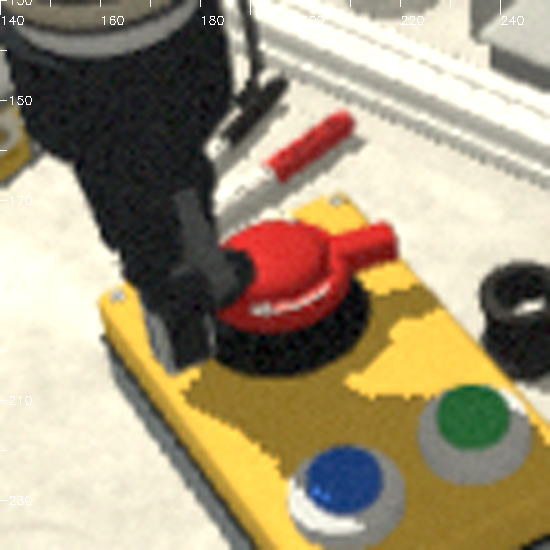

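{"api": "play_rows", "payload": {
  "series": [
    [0,0.003,0,0],
    [0,0.005,0,0],
    [0,0.007,0,0],
    [0,0.007,0,0]
  ]
}}

```text
t: 10.75
tcp_pos: [0.5191, 0.3065, 0.0482]
tool_rot: [0.135, 0.695, -0.141, 0.692]
force: [-2.5, -3.2, 3.4]
finger_gap: 0.003
```

Run:
```python
from h import *
from station import snapshot
shift([.509,.2757,.0475])
s=snapshot("scene");crop(s,140,130,110,110,5,"s10.png")
```

```text
t 10.75 tcp [0.5191 0.3065 0.0482] yaw(y) -22.5 F [-2.5  -3.24  3.44] shift [ 0.001  -0.0324  0.0024]
```

View pics/s10.png

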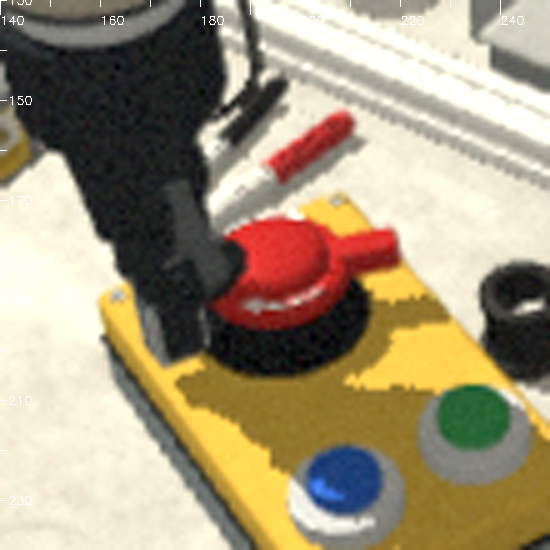

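{"api": "play_rows", "payload": {
  "series": [
    [0,0.003,0,0],
    [0,0.005,0,0],
    [0,0.005,0,0]
  ]
}}

```text
t: 11.1
tcp_pos: [0.5212, 0.3116, 0.0482]
tool_rot: [0.135, 0.695, -0.141, 0.692]
force: [-0.7, -2.1, 2.9]
finger_gap: 0.002
```

Run:
```python
from h import *
from station import snapshot
shift([.509,.2757,.0475])
s=snapshot("scene");crop(s,140,130,110,110,5,"s11.png")
```

```text
t 11.1 tcp [0.5212 0.3116 0.0482] yaw(y) -22.51 F [-0.73 -2.08  2.94] shift [ 0.001  -0.0379  0.0025]
```

View pics/s11.png

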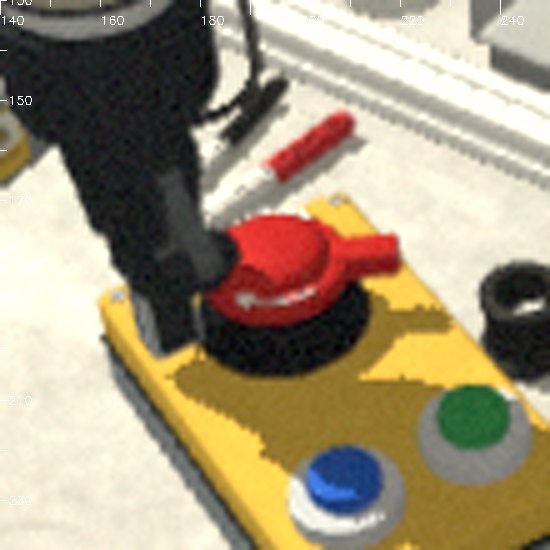

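{"api": "play_rows", "payload": {
  "series": [
    [0,0.002,0,0],
    [0,0.004,0,0],
    [0,0.004,0,0]
  ]
}}

```text
t: 11.45
tcp_pos: [0.5229, 0.3158, 0.0481]
tool_rot: [0.136, 0.695, -0.14, 0.692]
force: [-1.4, -2.0, 1.7]
finger_gap: 0.003
```

```bash
cat > look.py <<'E'
import sys
from h import *
from station import snapshot
shift([.509,.2757,.0475])
s=snapshot("scene");crop(s,140,130,110,110,5,sys.argv[1]+".png")
t=snapshot("top");crop(t,120,160,130,110,5,sys.argv[1]+"t.png")
ys,xs=np.mgrid[165:205,175:225]
im=s["image"][165:205,175:225].astype(int)
red=(im[...,2]>100)&(im[...,1]<60)&(im[...,0]<60)
P=np.array([deproj(s,(x,y)) for y,x in zip(ys[red],xs[red])])
k=np.hypot(P[:,0]-.566,P[:,1]-.2932)
c=P[k<.012];print("crown z median",np.median(c[:,2]),len(c))
e=P[(k>.036)&(k<.055)&(P[:,2]>.07)];a=np.degrees(np.arctan2(e[:,1]-.2932,e[:,0]-.566));print("back ear dir",np.median(a),"z",np.median(e[:,2]),len(e))
E
python3 look.py s12
```

```text
t 11.45 tcp [0.5229 0.3158 0.0481] yaw(y) -22.51 F [-1.43 -1.99  1.71] shift [ 0.0009 -0.0424  0.0025]
crown z median 0.10336790525318237 87
back ear dir -56.99850809744606 z 0.09528121382438517 36
```

View pics/s12.png

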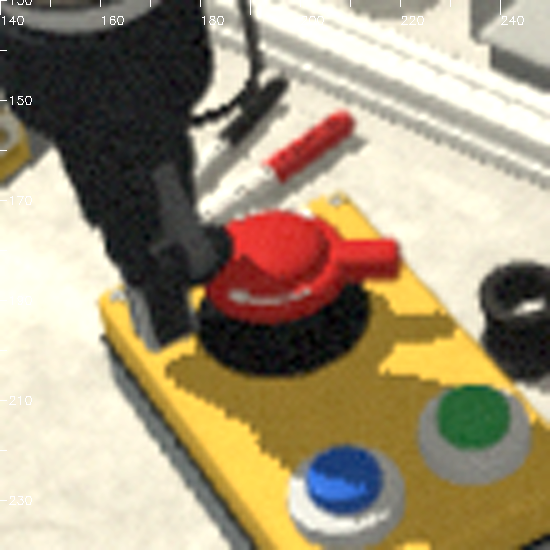

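{"api": "play_rows", "payload": {
  "series": [
    [0,0.002,0,0],
    [0,0.004,0,0],
    [0,0.004,0,0]
  ]
}}

```text
t: 11.85
tcp_pos: [0.5244, 0.3199, 0.048]
tool_rot: [0.136, 0.695, -0.14, 0.692]
force: [-1.3, -2.2, 3.1]
finger_gap: -0.001
```

```bash
python3 look.py s13
```

```text
t 11.85 tcp [0.5244 0.3199 0.048 ] yaw(y) -22.51 F [-1.29 -2.22  3.14] shift [ 0.0009 -0.0467  0.0027]
crown z median 0.10437972728075387 81
back ear dir -60.52996134870645 z 0.09693589154390705 28
```

View pics/s13.png

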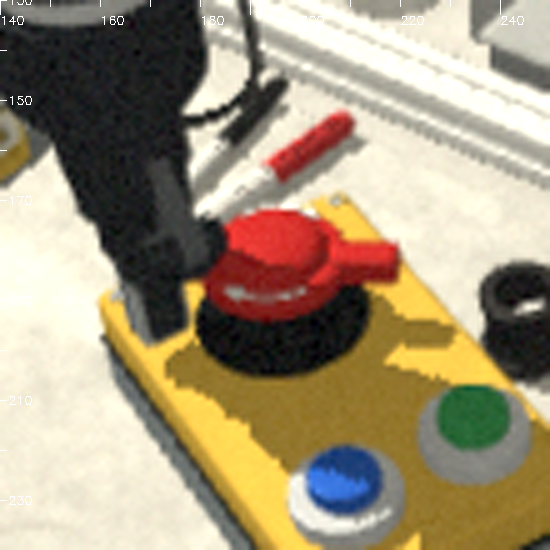

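{"api": "play_rows", "payload": {
  "series": [
    [0,0.001,0,0],
    [0,0.002,0,0],
    [0,0.003,0,0],
    [0,0.003,0,0]
  ]
}}

```text
t: 12.35
tcp_pos: [0.5248, 0.322, 0.0478]
tool_rot: [0.135, 0.695, -0.141, 0.692]
force: [-2.1, -4.2, 1.5]
finger_gap: 0.003
```

```bash
python3 look.py s14
```

```text
t 12.35 tcp [0.5248 0.322  0.0478] yaw(y) -22.49 F [-2.08 -4.23  1.52] shift [ 0.0007 -0.0488  0.0032]
crown z median 0.10503727270589924 84
back ear dir -62.880275874045665 z 0.09699117480105218 35
```

View pics/s14.png

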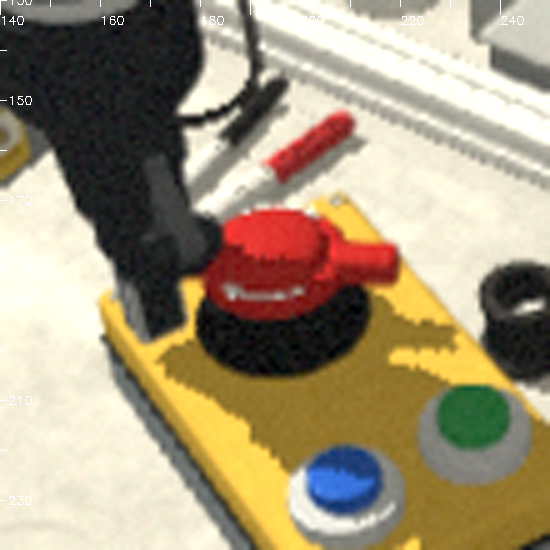

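The force is rising, so the mushroom is near its turn stop, and its crown is back near 105 mm. Backing off along -y.

{"api": "play_rows", "payload": {
  "series": [
    [0,-0.004,0,0],
    [0,-0.01,0,0],
    [0,-0.02,0,0],
    [0,-0.032,0,0],
    [0,-0.046,0,0],
    [0,-0.05,-0.003,0],
    [-0.02,-0.05,-0.003,0],
    [-0.05,-0.05,-0.003,0],
    [-0.08,-0.05,-0.003,0],
    [-0.08,-0.05,-0.003,0]
  ]
}}

```text
t: 13.45
tcp_pos: [0.5067, 0.2784, 0.1325]
tool_rot: [0.137, 0.692, -0.139, 0.695]
force: [1.0, 0.8, 1.0]
finger_gap: 0.002
```

```bash
python3 look.py s15; python3 -c "
from h import *
shift([.5005,.2077,.062])"
```

```text
t 13.45 tcp [0.5067 0.2784 0.1325] yaw(y) -22.53 F [1.   0.79 1.03] shift [ 0.085  -0.0015  0.0028]
crown z median 0.10529434909759262 81
back ear dir -16.47028731662053 z 0.09754532797825087 44
t 13.55 tcp [0.5038 0.2774 0.129 ] yaw(y) -22.53 F [ 0.8  -0.52 -0.46] shift [ 0.0674 -0.0652  0.0238]
```

View pics/s15.png

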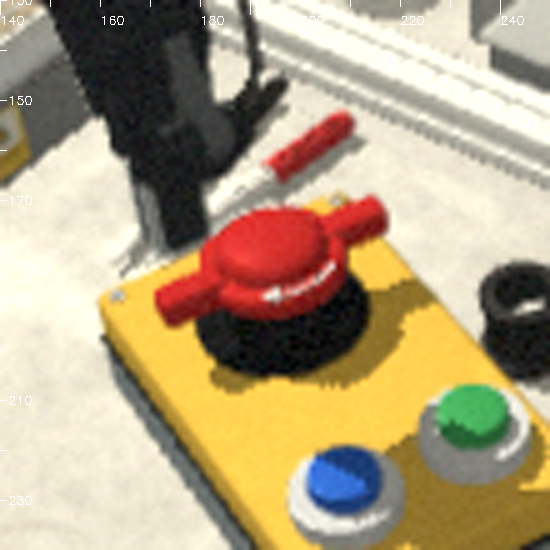

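The mushroom is out and turned back, and the lid screws are at the same pixels. Now the blue button.

{"api": "play_rows", "payload": {
  "series": [
    [0,-0.02,0.008,0],
    [0,-0.04,0.016,0],
    [0,-0.0652,0.0238,0],
    [0,-0.0652,0.0238,0],
    [0.02,-0.0652,0.0238,0],
    [0.04,-0.0652,0.0238,0],
    [0.05,-0.0652,0.0238,0],
    [0.06,-0.0652,0.0238,0],
    [0.06,-0.0652,0.0238,0]
  ]
}}

```text
t: 14.45
tcp_pos: [0.4995, 0.2078, 0.0679]
tool_rot: [0.135, 0.696, -0.141, 0.691]
force: [-0.2, -0.2, 0.0]
finger_gap: -0.002
```

```bash
python3 look.py s16; python3 -c "
from h import *
shift([.5005,.2077,.0555])"
```

```text
t 14.45 tcp [0.4995 0.2078 0.0679] yaw(y) -22.51 F [-0.19 -0.25  0.02] shift [ 0.0199  0.0665 -0.0171]
crown z median nan 0
back ear dir 158.5643255769842 z 0.09708808654189047 17
t 14.55 tcp [0.5007 0.208  0.0694] yaw(y) -22.51 F [-0.6   0.06 -0.56] shift [ 0.0139 -0.0003 -0.    ]
  return _methods._mean(a, axis=axis, dtype=dtype,
  ret = ret.dtype.type(ret / rcount)
```

View pics/s16.png

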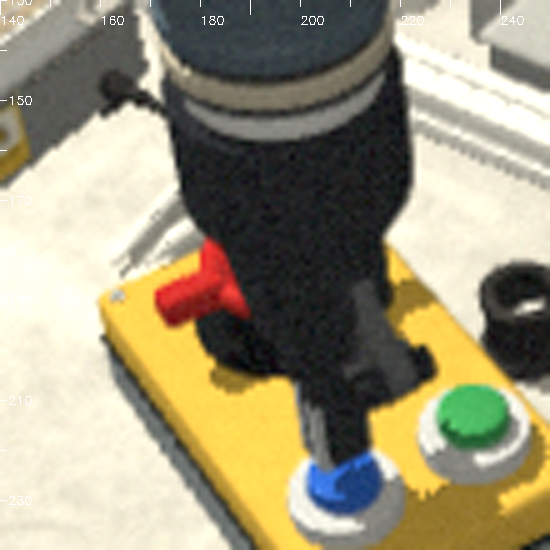

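{"api": "play_rows", "payload": {
  "series": [
    [0.004,0,0,0],
    [0.008,0,0,0],
    [0.012,0,0,0],
    [0.014,0,0,0],
    [0.016,0,0,0],
    [0.018,0,0,0],
    [0.0185,0,0,0],
    [0.0185,0,0,0]
  ]
}}

```text
t: 15.35
tcp_pos: [0.5006, 0.2079, 0.0511]
tool_rot: [0.136, 0.695, -0.14, 0.692]
force: [-1.1, -0.9, 4.4]
finger_gap: -0.001
```

```bash
python3 -c "
from h import *
shift([.5005,.2077,.0555])"
```

```text
t 15.35 tcp [0.5006 0.2079 0.0511] yaw(y) -22.51 F [-1.09 -0.89  4.44] shift [-0.0044 -0.0003  0.    ]
```

{"api": "play_rows", "payload": {
  "series": [
    [0.001,0,0,0],
    [0.002,0,0,0],
    [0.003,0,0,0],
    [0.003,0,0,0],
    [0.003,0,0,0]
  ]
}}

```text
t: 15.85
tcp_pos: [0.5007, 0.208, 0.0507]
tool_rot: [0.136, 0.694, -0.14, 0.693]
force: [-4.3, -1.1, 20.6]
finger_gap: -0.002
```

```bash
python3 look.py s17 2>/dev/null
```

```text
t 15.85 tcp [0.5007 0.208  0.0507] yaw(y) -22.49 F [-4.3  -1.14 20.57] shift [ 0.0027  0.0658 -0.0182]
crown z median nan 0
back ear dir 159.55410099401573 z 0.0972423155488329 19
```

View pics/s17.png

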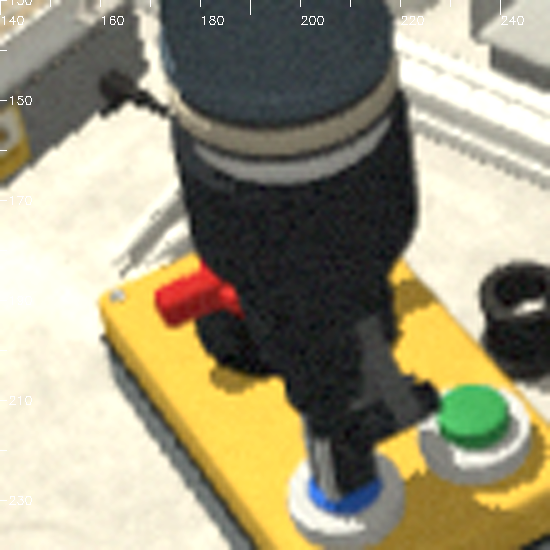

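Blue is on its hard stop (20 N at about 5 mm of travel). Releasing and retreating.

{"api": "play_rows", "payload": {
  "series": [
    [-0.005,0,0,0],
    [-0.02,0,0,0],
    [-0.05,0,0,0],
    [-0.09,0,0,0],
    [-0.13,0,0,0],
    [-0.15,0,-0.03,0],
    [-0.15,0,-0.07,0],
    [-0.15,0,-0.1,0],
    [-0.15,0,-0.1,0],
    [-0.15,0,-0.1,0]
  ]
}}

```text
t: 16.95
tcp_pos: [0.4087, 0.2473, 0.2007]
tool_rot: [0.135, 0.694, -0.14, 0.693]
force: [0.4, 1.0, -0.7]
finger_gap: 0.001
```

```bash
python3 look.py s18
python3 - <<'E'
from h import *
from station import snapshot
d=pickle.load(open("d0.pkl","rb"))
for n in("scene","top"):
    s=snapshot(n); cv2.imwrite(f"pics/{n}_end.png",s["image"])
    if n=="scene":
        cv2.imwrite("pics/cmp.png",np.vstack([cv2.resize(x["image"][150:300,150:290],None,fx=2,fy=2) for x in(d[n],s)]))
E
```

```text
t 16.95 tcp [0.4087 0.2473 0.2007] yaw(y) -22.42 F [ 0.42  0.97 -0.69] shift [0.1528 0.0654 0.0819]
crown z median 0.10568156735310279 82
back ear dir -17.142528786746688 z 0.09771166674542271 42
```

View pics/cmp.png

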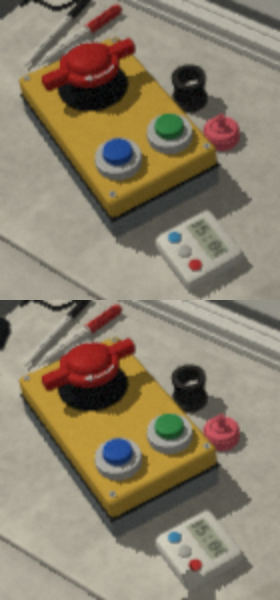

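View pics/s18.png

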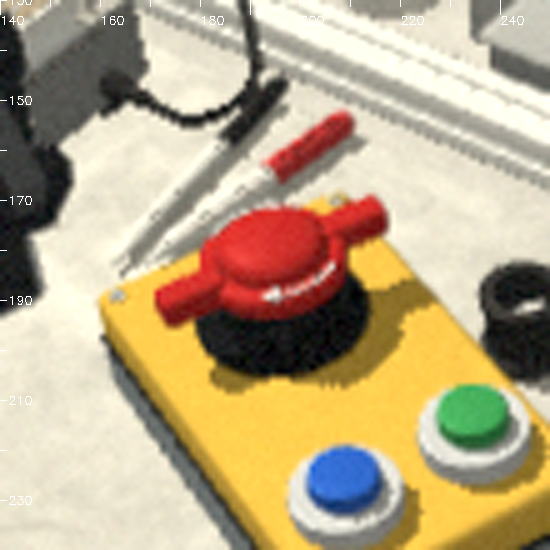

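Before and after match: mushroom out and at rest, both buttons out, nothing shifted. At full turn the crown read 105.0 mm against 105.7 mm now, so it had sprung out while still turned.

```bash
python3 -c "
from station import manip
print(manip.sign_off())"
```

```text
the job is handed in; nothing more can be done
None
```

The emergency-stop check is done and handed in at about t = 17 s; the simulator gave no verdict.

- **Mushroom press:** I pushed the crown straight down with the shut fingertips until it hit its hard stop at about 15 N. It stayed latched after I lifted off.
- **Mushroom turn:** I pushed the front ear from its -y side, clockwise, nearly to the turn stop. The push force stayed below about 9 N. The crown read 105.0 mm while still turned and 105.7 mm now, so it had sprung out before I let go. It turned back to rest on release.
- **Blue reset button:** I pressed it to its hard stop, about 5 mm of travel and 20 N, then released it.
- **Last pictures:** The mushroom is out and at rest, and the blue and green buttons are out. The station, cap, loupe and timer are at the same pixels as at the start, and the arm is clear of everything.

One thing disagreed with the description: the shut fingertips sat about 25 mm above the reported TCP. The first descent therefore stopped short without touching. I measured the offset by contact and camera depth and used it for the rest of the job.

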